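Tuck the insert into the disinfecting tray

TASK

Put the flat perforated steel insert back into the steel disinfecting tray, grip upwards: tuck one of its short ends under the tray's hold-down lip, then lower the opposite end gently, without letting it drop, until the insert lies flat on the ledges inside. Leave it there and do not disturb the other things on the table.

Things in the scene. Friction and masses are not known exactly. Their poses are not given: they have to be found in the camera images.
- tray: Open stainless tray fixed to the table, outside 168 (x) x 118 (y) mm, inside 160 x 110 mm. Origin: centre of its underside, on the table; z up. Walls 4 mm thick; side walls 36 mm, +x end wall 42 mm high. A ledge 18 mm wide along each long side, its flat top 24 mm above the table, is the seat; between the ledges it is open down to its floor. The -x end (roughly towards the robot) has the lip.
- lip_edge (a point): Middle of the free lower edge of the hold-down lip, on the tray at (-58, 0, 46) mm. The lip is a 4 mm thick strip across the full width of the -x end: underside 22 mm above the seat, top 50 mm above the table, reaching 22 mm inwards from the inner end wall. From lip to +x wall the opening is 138 mm, shorter than the insert.
- seat (a point): Centre of the seat plane, on the tray at (0, 0, 24) mm; the seated insert's origin comes here, within 5 mm of play each way in x and y.
- insert: Loose perforated steel plate 150 (x) x 100 (y) x 6 mm, 0.18 to 0.35 kg, flat on the table. Origin: centre of its underside; z up. In its middle stands a rigid upright grip, 44 long (x), 12 thick (y), top 51 mm above the plate's underside: pinch it across its thickness. The plate is the same either way round: either short end may go under the lip.
- grip (a point): Middle of the grip, on the insert at (0, 0, 39) mm.
- end_a (a point): Middle of the insert's -x short end, mid thickness: (-75, 0, 3) mm.
- end_b (a point): Middle of the insert's +x short end, mid thickness: (75, 0, 3) mm.
- iodine_cup: Bystander: clear plastic cup, 60 mm across, 45 mm high, between tray and insert; origin under its centre.
- tape_roll: Bystander: roll of paper tape lying flat, 72 mm across, 25 mm high, nearer the robot; origin under its centre.
- saline_bottle: Bystander: glass bottle, 80 mm across, 190 mm high, at the back; origin under its centre.
- forceps: Bystander: steel forceps lying flat at the back, about 160 mm long, 6 mm high; origin under its middle.
- sanitiser: Bystander: white bottle, 60 mm across, 150 mm high, at the left; origin under its centre.
- swab_jar: Bystander: brown jar, 70 mm across, 90 mm high, at the right; origin under its centre.
Not all that is in view belongs to the job. What is shaped like the insert but black or purple is not meant.

How it is judged:
On the way:
1. one short end of the insert is under the lip (5 mm or more) while the opposite end is still raised (((x of end_a in the frame of tray between -0.085 and -0.063 m and y of end_a in the frame of tray between -0.015 and 0.015 m and z of end_a in the frame of tray between 0.02 and 0.045 m and angle between insert's own z axis and vertical between 0.05 and 0.8 rad) or (x of end_b in the frame of tray between -0.085 and -0.063 m and y of end_b in the frame of tray between -0.015 and 0.015 m and z of end_b in the frame of tray between 0.02 and 0.045 m and angle between insert's own z axis and vertical between 0.05 and 0.8 rad))), for 0.1 s.
At the end, for the whole second after the job is handed in: The insert lies still on both ledges of the tray, grip up: its underside within 3.5 mm of the seat height, tilted less than 2 degrees, within 8 mm of the seat centre along and across the tray and within 5 degrees of its direction, so that one end is under the lip (x of insert in the frame of tray between -0.008 and 0.008 m and y of insert in the frame of tray between -0.008 and 0.008 m and z of insert in the frame of tray between 0.0205 and 0.0275 m and angle between insert's own z axis and vertical below 0.035 rad and angle between the x axis of insert and the x axis of tray, either way round below 0.09 rad and linear speed of insert below 0.02 m/s); the robot touches nothing.
It fails at once if the insert's free end is let drop into the tray (it turns faster than 4 rad/s while over the tray) (angular speed of insert above 4 rad/s and horizontal distance between insert and tray below 0.04 m and height (world z) of insert below 0.06 m).
It fails at once if a loose bystander (cup, tape roll, a bottle, forceps or jar) is moved by more than 30 mm (distance of any of iodine_cup, tape_roll, saline_bottle, forceps, sanitiser, swab_jar from where it was at the start of the episode above 0.03 m).
It also fails if it takes over 45 s, if anything falls off the work surface, if the arm or the gripper's body presses on something with over 40 N, if the wrist force passes 120 N, or if a joint passes its speed limit or range.

ROBOT

A 7-joint arm with a two-finger parallel gripper is mounted at the origin on the work surface. World frame = base frame: x ahead of the robot, y to its left, z up, the work surface at z = 0. Lengths are in m, angles in rad, forces in N, time in s.
With the tool pointing down it reaches from about 0.4 to 0.875 m from the base axis. Payload 19.3 kg.
Tool frame: the origin (TCP) lies midway between the tips of the shut fingers; the grasp point (between the pads) lies 19 mm behind it; z points along the fingers, y is the line along which they close (so a half turn about z gives the same grasp; the last joint's range is limited). The gripper opens to 85 mm and grips with 20 to 120 N. Pads are 22 mm wide; open, the fingers measure 114 mm over their backs; the gripper's body (76 mm by 85 mm) begins 54 mm behind the grasp point. The pads swing forward as they close: fully open they stand 13 mm farther back than shut.
Start: joints at [-1.341, 0.521, -0.036, 1.599, 0.021, 1.021, -0.113], TCP at [0.185, 0.597, 0.231] pointing down, gripper open.
Joint ranges: [-2.91, 2.91], [-0.3, 2.13], [-1.5, 1.42], [0.17, 2.43], [-1.26, 4.41], [0.16, 1.93], [-2.52, 2.52]. Speed limits (rad/s): [1.89, 1.89, 2.39, 2.39, 3.01, 3.01, 3.01].

INTERFACE

Orientations are given as [roll, pitch, yaw] about the fixed x, y, z axes, in that order (R = Rz(yaw) Ry(pitch) Rx(roll)).
In Python, from workcell import telemetry, grab_frame, calibration, bot, outline_of, landmark_of gives the robot as it stands. The module is installed in compiled form; this text tells all that it offers.
- The arm moves only by the shell command python3 -m inch 'ROWS' [FORCE]. ROWS is JSON, a list of rows, each a list of 7 numbers: the shift along the tool's x, y, z in m, then the turn, a rotation vector about the tool's x, y, z in rad, then the closure, from 0 (fully open) to 1 (shut). A call has 1 to 5 rows; each row shifts and turns the commanded pose from where the row before left it, along the tool's axes as they then stand; what a row does not reach is not made up. A row lasts 1/10 s, in which the tool goes at most 50 mm and 8.59 degrees, less where a joint would pass 70% of its speed; a pose out of reach is approached as far as the arm can. A call is refused whole if a number of a shift passes 0.05 or a number of a turn 0.15, either way. A call with a gripper value outside its range is refused whole. The fingers move at their own pace and stop on an object; FORCE is the grip in N (left out, the last holds). Time passes only in rows, so rows that do not move let the fingers close. It gives the time, the measured TCP pose, the force, the opening and the grip force at its end, in the units of the state.
- telemetry.observe(): the state, without advancing time (a new reading comes with each control period).
- grab_frame(name): name is "scene" or "side" or "wrist"; returns the picture (420x560x3 uint8, red, green, blue); there is no depth.
- calibration(name): a dict with "fovy" (degrees; the focal length in pixels is half the picture's height over the tangent of half this angle, whatever the lens; pixels are square), "cx", "cy" (the principal point, pixels), "pose" (4x4, takes a point from camera to world coordinates). Camera axes: x right, y down, z forward; pixel columns grow to the right and rows downward; lengths in m; the calibration is good to about 2 mm. A picture is of the moment at which its call begins: read the wrist's pose just before it. calibration takes no time and is no camera call; for the wrist camera it gives the pose at the moment of the call.
- bot.job_done(): hands the job in; it is judged then, once.
Trained networks look in the newest picture that a camera, given by its name, has taken for a name from the list of things; names that differ only in an ending like _2 or _b are one class to them, and where a whole thing is asked for, a point or a joint stands for the part that bears it (a point fixed in the world has none). Each returns a list of dicts, best first, with "score" (0 to 1); they miss things now and then, are a little off and sometimes report something else, mostly with a low value. They report only what shows in the picture. A call takes as long as a camera call. They do not tell look-alikes from the thing itself.
- outline_of(label, camera): "region" (420x560 bool, what is visible of it) and "rect" ([left, top, right, bottom] in pixels, round what is visible of it).
- landmark_of(label, camera): "xy" ([column, row] in pixels: a listed point, or the origin of a listed thing).
The state is a dict: "clock": time; "qpos": joint angles; "qd": joint speeds; "joint_efforts": joint torques, N m; "position": TCP position; "tool_rot": TCP orientation; "force": force on the tool from outside, world axes, zero at the start; "moment": the same for the moment, N m; "grip_width": finger opening in m; "finger_force": force on a finger pad.
Only numpy, scipy, OpenCV 4.12 (cv2) and the standard library are available. Lean on these libraries where they do the work, as an engineer would, in place of code of your own. Each camera call takes 0.05 s, during which the arm holds its last target. There are 200 camera calls.

## Working session

There is one attempt and no reset: what is moved stays moved. The work goes in short steps, Python scripts to look and compute and a shell command to move; the robot and the scene stay as the last step left them, time stands still between calls to the robot, and variables do not carry over. Pictures are saved under pics/ and viewed, at most 10 in all, crops included, and the job is handed in when it is done.

```bash
mkdir -p pics
python3 - <<'E'
from workcell import *
import cv2,numpy as np
s=telemetry.observe();print(s['clock'],s['position'],s['tool_rot'],s['force'],s['grip_width'])
ims=[]
for c in("scene","side"):
    im=grab_frame(c);cv2.imwrite(f"pics/{c}0.png",im[:,:,::-1]);ims.append(im)
    k=calibration(c);print(c,k['fovy'],k['cx'],k['cy'],np.round(k['pose'],3).tolist())
    for l in("grip","end_a","end_b","insert","lip_edge","seat","tray","iodine_cup"):
        print(l,[(np.round(d['xy']).tolist(),round(d['score'],2)) for d in landmark_of(l,c)[:3]])
E
```

```text
0.0 [0.18449285 0.59681386 0.23072655] [-3.14047182e+00  8.13422767e-05  2.84188884e+00] [-0.18065616  0.42472804 -0.16483275] 0.08531309027191089
scene 42.12510366100488 274.619680367941 213.52621263207672 [[0.591, 0.446, -0.672, 1.515], [0.807, -0.338, 0.485, -0.718], [-0.011, -0.829, -0.559, 0.895], [0.0, 0.0, 0.0, 1.0]]
grip [([283.0, 141.0], 0.96), ([350.0, 160.0], 0.82), ([358.0, 195.0], 0.6)]
end_a [([272.0, 144.0], 0.97), ([307.0, 162.0], 0.92), ([372.0, 216.0], 0.86)]
end_b [([272.0, 144.0], 0.97), ([307.0, 162.0], 0.92), ([372.0, 216.0], 0.86)]
insert [([288.0, 156.0], 0.94), ([346.0, 169.0], 0.9), ([355.0, 209.0], 0.56)]
lip_edge [([170.0, 249.0], 0.62)]
seat [([189.0, 263.0], 0.88), ([189.0, 273.0], 0.16)]
tray [([188.0, 274.0], 0.81), ([279.0, 316.0], 0.65)]
iodine_cup [([292.0, 244.0], 0.85), ([254.0, 226.0], 0.2)]
side 49.385574800032245 273.16016252911714 209.1411688651782 [[0.944, -0.243, 0.223, 0.136], [-0.33, -0.695, 0.639, -0.98], [-0.0, -0.677, -0.736, 1.214], [0.0, 0.0, 0.0, 1.0]]
grip [([166.0, 181.0], 0.96), ([218.0, 156.0], 0.89), ([270.0, 164.0], 0.63)]
end_a [([230.0, 167.0], 0.81), ([249.0, 175.0], 0.77), ([289.0, 166.0], 0.75)]
end_b [([230.0, 167.0], 0.81), ([249.0, 175.0], 0.77), ([289.0, 166.0], 0.75)]
insert [([167.0, 189.0], 0.73), ([267.0, 168.0], 0.67), ([215.0, 160.0], 0.66)]
lip_edge [([302.0, 284.0], 0.9), ([267.0, 164.0], 0.21)]
seat [([318.0, 279.0], 0.78), ([265.0, 162.0], 0.41)]
tray [([317.0, 280.0], 0.97)]
iodine_cup []
```

Run:
```python
import cv2,numpy as np
a=cv2.imread("pics/scene0.png");b=cv2.imread("pics/side0.png")
cv2.imwrite("pics/both.png",np.vstack([cv2.resize(a[90:340,100:460],(432,300),interpolation=cv2.INTER_CUBIC),cv2.resize(b[100:350,100:460],(432,300),interpolation=cv2.INTER_CUBIC)]))
cv2.imwrite("pics/scene_c.png",cv2.resize(a[90:340,100:433],(800,600),interpolation=cv2.INTER_CUBIC))
cv2.imwrite("pics/side_c.png",cv2.resize(b[100:340,80:400],(800,600),interpolation=cv2.INTER_CUBIC))
```

```text
(no output)
```

View pics/scene_c.png

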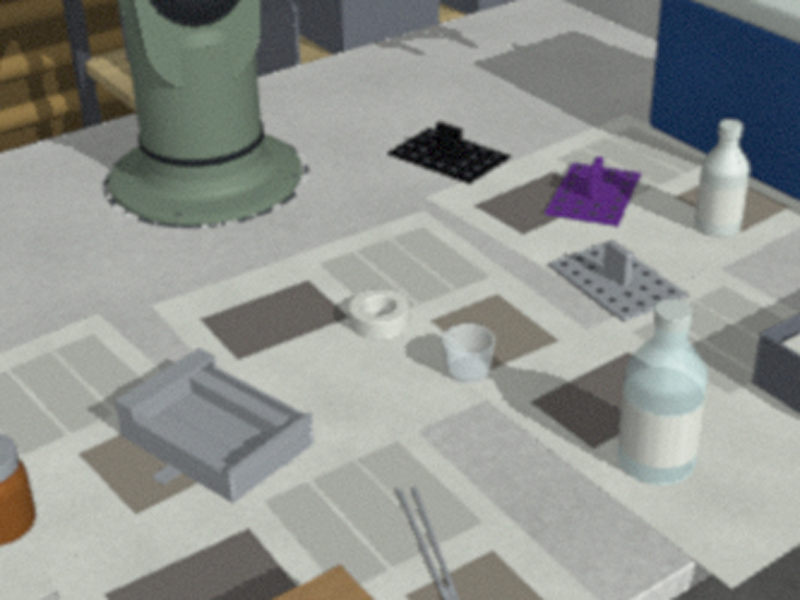

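View pics/side_c.png

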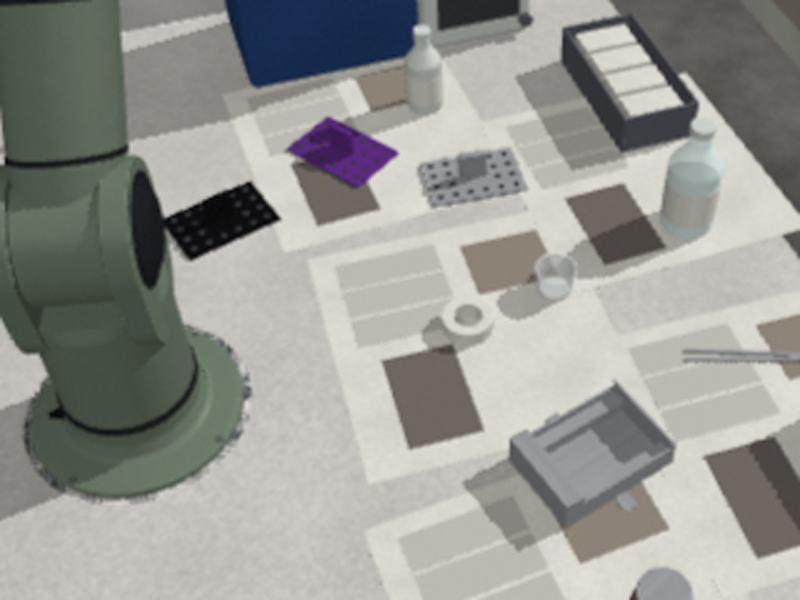

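Three insert-shaped things show up: black at scene (288,155), purple at (348,170) and grey steel at (357,205), which is (269,171) in the side view. Only the grey perforated one fits, and both enlarged crops confirm it. The tray is at scene (189,265) and side (317,282), with its lip facing the robot.

```bash
cat > h.py <<'E'
from workcell import *
import cv2,numpy as np
from scipy.optimize import minimize
def proj(P,k):
    T=np.linalg.inv(k['pose']);f=210/np.tan(np.radians(k['fovy'])/2)
    q=P@T[:3,:3].T+T[:3,3];return q[:,:2]/q[:,2:]*f+[k['cx'],k['cy']]
def box(x0,x1,y0,y1,z0,z1):return np.array([[x,y,z] for x in(x0,x1) for y in(y0,y1) for z in(z0,z1)])/1e3
TRAY=np.vstack([box(-84,84,-59,59,0,36),box(80,84,-59,59,0,42),box(-84,-58,-59,59,46,50)])
INS=np.vstack([box(-75,75,-50,50,0,6),box(-22,22,-6,6,6,51)])
def place(M,p):
    c,s=np.cos(p[2]),np.sin(p[2]);return M@np.array([[c,-s,0],[s,c,0],[0,0,1]]).T+[p[0],p[1],0]
def hullmask(uv,S=4):
    m=np.zeros((420*S,560*S),np.uint8);cv2.fillConvexPoly(m,cv2.convexHull(np.round(uv*S+S/2-.5).astype(np.int32)),1);return m
def regmask(reg,S=4):
    p=np.argwhere(cv2.resize(reg.astype(np.uint8),None,fx=S,fy=S,interpolation=cv2.INTER_NEAREST))[:,::-1]
    return hullmask((p-S/2+.5)/S,S)
def fit(M,obs,p0):   # obs: list of (calib, region)
    R=[(k,regmask(r)) for k,r in obs]
    def cost(p):
        return sum(1-(m&h).sum()/(m|h).sum() for k,m in R for h in[hullmask(proj(place(M,p),k))])
    best=min((minimize(cost,[p0[0],p0[1],a],method='Nelder-Mead',options=dict(initial_simplex=[[p0[0]+d[0],p0[1]+d[1],a+d[2]] for d in[(0,0,0),(.02,0,0),(0,.02,0),(0,0,.2)]],xatol=1e-4,fatol=1e-4)) for a in p0[2]),key=lambda r:r.fun)
    return best.x,best.fun
def ground(uv,k,z):
    f=210/np.tan(np.radians(k['fovy'])/2);d=k['pose'][:3,:3]@[(uv[0]-k['cx'])/f,(uv[1]-k['cy'])/f,1];o=k['pose'][:3,3]
    return o+d*(z-o[2])/d[2]
E
python3 - <<'E'
from h import *
O={"tray":[],"insert":[],"iodine_cup":[]};want={"scene":{"tray":(189,268),"insert":(356,207),"iodine_cup":(295,237)},"side":{"tray":(317,282),"insert":(269,171),"iodine_cup":(302,210)}}
for c in want:
    grab_frame(c);k=calibration(c)
    for l,w in want[c].items():
        ds=outline_of(l,c)
        ds=[d for d in ds if np.hypot((d['rect'][0]+d['rect'][2])/2-w[0],(d['rect'][1]+d['rect'][3])/2-w[1])<15]
        if ds:O[l].append((k,ds[0]['region']));print(c,l,ds[0]['rect'],ds[0]['score'])
        print(c,l,ground(w,k,0.02))
A=np.linspace(-1.5,1.5,9)
print('tray',fit(TRAY,O['tray'],[*ground((317,280),calibration('side'),0)[:2],np.linspace(-.9,.9,5)]))
for sub in (O['insert'],O['insert'][:1],O['insert'][1:]):
  if sub: print('ins',fit(INS,sub,[*ground((267,168),calibration('side'),0)[:2],A]))
print(telemetry.observe()['qpos'])
for c in("scene","side"):
  for l in("sanitiser","saline_bottle","tape_roll"):print(c,l,[(ground(d['xy'],calibration(c),0).round(3),d['score']) for d in landmark_of(l,c)[:1]])
E
```

```text
scene tray [148.5, 237.0, 229.0, 299.6] 0.9
scene tray [ 0.52956561 -0.27471324  0.02      ]
scene insert [328.2, 191.6, 386.6, 226.4] 0.66
scene insert [0.57825998 0.24963091 0.02      ]
scene iodine_cup [284.1, 225.9, 306.6, 250.2] 0.87
scene iodine_cup [0.58686335 0.01754509 0.02      ]
side tray [282.9, 254.2, 350.9, 312.6] 0.76
side tray [ 0.52550017 -0.27749786  0.02      ]
side insert [248.7, 159.2, 289.8, 181.1] 0.78
side insert [0.54915949 0.25045822 0.02      ]
side iodine_cup [292.8, 201.6, 315.5, 220.3] 0.52
side iodine_cup [0.5936608  0.01921112 0.02      ]
tray (array([ 0.52484081, -0.27475367,  0.24983853]), np.float64(0.14967656195653045))
ins (array([ 0.55615663,  0.27053618, -0.06833515]), np.float64(0.08719711182424084))
ins (array([ 0.55683106,  0.27091912, -0.06110984]), np.float64(0.04187205760177237))
ins (array([ 0.55544439,  0.27061715, -0.07107539]), np.float64(0.04096126847799153))
[-1.34118972  0.52136523 -0.03630658  1.59948354  0.02121609  1.021089
 -0.11283356]
scene sanitiser [(array([0.539, 0.471, 0.   ]), 0.9)]
scene saline_bottle [(array([0.844, 0.066, 0.   ]), 0.97)]
scene tape_roll [(array([ 0.451, -0.022,  0.   ]), 0.78)]
side sanitiser [(array([0.558, 0.475, 0.   ]), 0.66)]
side saline_bottle [(array([0.836, 0.075, 0.   ]), 0.65)]
side tape_roll [(array([ 0.457, -0.017,  0.   ]), 0.55)]
```

```bash
python3 -m inch '[[-0.045,-0.02,0,0,0,0,0],[-0.045,-0.02,0,0,0,0,0],[-0.045,-0.02,0,0,0,0,0],[-0.045,-0.02,0,0,0,0,0],[-0.045,-0.02,0,0,0,0,0]]' && python3 -m inch '[[-0.045,-0.02,0,0,0,0,0],[-0.045,-0.02,0,0,0,0,0],[-0.045,-0.02,0,0,0,0,0],[-0.045,-0.02,0,0,0,0,0],[-0.045,-0.02,0,0,0,0,0]]' && python3 -m inch '[[0,0,0,0,0,0.145,0],[0,0,0,0,0,0.145,0],[0,0,0,0,0,0.145,0],[0,0,0,0,0,0.145,0],[0,0,0,0,0,0.145,0]]' && python3 -c "
from workcell import *
print(telemetry.observe()['qpos'])"
```

```text
clock: 2.1
position: [0.3712, 0.4337, 0.2315]
tool_rot: [3.141, 0.0, 2.842]
force: [-0.0, 1.0, 0.4]
grip_width: 0.0853
finger_force: 0.0
clock: 2.6
position: [0.5568, 0.2716, 0.2315]
tool_rot: [3.141, 0.0, 2.842]
force: [0.7, 0.6, 0.9]
grip_width: 0.0856
finger_force: 0.0
clock: 3.1
position: [0.5555, 0.2731, 0.2313]
tool_rot: [3.142, -0.0, 2.111]
force: [-0.4, -0.4, -0.5]
grip_width: 0.0852
finger_force: 0.0
[-0.71072188  0.52271659  0.23367787  1.62687001 -0.13714915  1.00802377
  0.10615089]
```

```bash
python3 -m inch '[[0,0,0,0,0,0.145,0],[0,0,0,0,0,0.145,0],[0,0,0,0,0,0.145,0],[0,0,0,0,0,0.145,0],[0,0,0,0,0,0.145,0]]' >/dev/null && python3 -m inch '[[0,0,0,0,0,0.145,0],[0,0,0,0,0,0.145,0],[0,0,0,0,0,0.145,0],[0,0,0,0,0,0.145,0],[0,0,0,0,0,0.145,0]]' > /dev/null&& python3 -m inch '[[0,0,0,0,0,0.145,0],[0,0,0,0,0,0.145,0],[0,0,0,0,0,0.145,0],[0,0,0,0,0,0.145,0],[0,0,0,0,0,0.145,0]]'
python3 - <<'E'
from h import *
print(telemetry.observe()['qpos'])
k=calibration('wrist');im=grab_frame('wrist');cv2.imwrite('pics/w1.png',im[:,:,::-1])
print([(d['xy'],d['score']) for l in('grip','insert') for d in landmark_of(l,'wrist')[:2]])
ds=outline_of('insert','wrist')
for d in ds[:2]:
    print(d['rect'],d['score']);print(fit(INS,[(k,d['region'])],[.556,.271,[-.068]]))
print('model grip px',proj(np.array([[.556,.271,.039]]),k))
E
```

```text
clock: 4.6
position: [0.5554, 0.2733, 0.2313]
tool_rot: [-3.141, -0.0, -0.064]
force: [0.6, 0.5, 0.4]
grip_width: 0.0852
finger_force: 0.0
[-1.05485992  0.6443827   0.79890143  1.6449953  -0.51210476  1.07335606
 -1.73996211]
[([280.2, 184.7], 0.87), ([190.5, 327.3], 0.75), ([278.2, 174.6], 0.75), ([195.4, 306.4], 0.64)]
[169.7, 252.6, 261.4, 360.4] 0.96
(array([ 0.556,  0.271, -0.068]), np.float64(1.0))
[234.3, 104.4, 327.8, 233.0] 0.69
(array([ 0.5545838 ,  0.27446084, -0.07928894]), np.float64(0.0179267036804871))
model grip px [[283.37821729 180.01448707]]
```

View pics/w1.png

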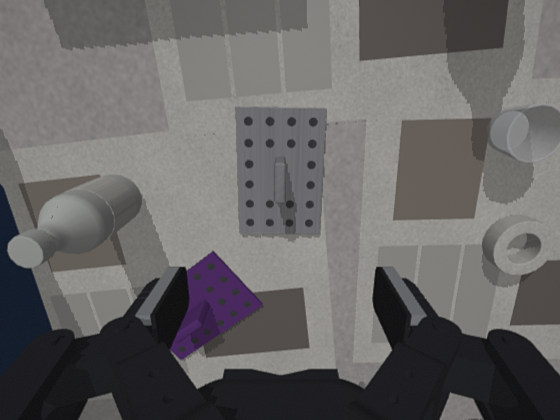

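The grey insert shows at (281,172) with its grip at (280,183). The purple look-alike at (215,310) is clear of the fingers. I'm going down to grasp.

```bash
python3 -m inch '[[-0.001,-0.001,0.045,0,0,0.015,0],[0,0,0.045,0,0,0,0],[0,0,0.04,0,0,0,0],[0,0,0.04,0,0,0,0],[0,0,0.02,0,0,0,0]]' && python3 -m inch '[[0,0,0.017,0,0,0,0],[0,0,0,0,0,0,0.5],[0,0,0,0,0,0,1],[0,0,0,0,0,0,1],[0,0,0,0,0,0,1]]' 80 && python3 -m inch '[[0,0,0,0,0,0,1],[0,0,0,0,0,0,1],[0,0,0,0,0,0,1]]'
```

```text
clock: 5.3
position: [0.5532, 0.2738, 0.0382]
tool_rot: [3.14, 0.003, -0.069]
force: [-0.8, 0.2, -0.0]
grip_width: 0.0856
finger_force: 0.0
clock: 5.8
position: [0.555, 0.2746, 0.0255]
tool_rot: [-3.14, -0.001, -0.073]
force: [-0.6, 0.0, 0.4]
grip_width: 0.0283
finger_force: 0.0
clock: 6.1
position: [0.5549, 0.2745, 0.0252]
tool_rot: [-3.141, -0.001, -0.073]
force: [-2.9, -0.1, 10.3]
grip_width: 0.0107
finger_force: 79.4
```

```bash
python3 -m inch '[[0,0,-0.02,0,0,0,1],[0,0,-0.04,0,0,0,1],[0,0,-0.04,0,0,0,1],[0,0,-0.04,0,0,0,1],[0,0,-0.04,0,0,0,1]]' && python3 -m inch '[[0,0.044,0,0,0,0,1],[0,0.044,0,0,0,0,1],[0,0.044,0,0,0,0,1],[0,0.044,0,0,0,0,1],[0,0.044,0,0,0,0,1]]' >/dev/null && python3 -m inch '[[0,0.044,0,0,0,0,1],[0,0.044,0,0,0,0,1],[0,0.044,0,0,0,0,1],[0,0,0,0,0,0,1],[0,0,0,0,0,0,1]]'
python3 - <<'E'
from h import *
s=telemetry.observe();print(s['qpos'])
k=calibration('wrist');im=grab_frame('wrist')
obs=[]
for d in outline_of('tray','wrist')[:2]:
    print(d['rect'],d['score']);print(fit(TRAY,[(k,d['region'])],[.525,-.275,[.1,.25,.4]]))
print([(l,d['xy'],d['score']) for l in('lip_edge','seat','tray') for d in landmark_of(l,'wrist')[:2]])
for P in((.525,-.275,.25),):
    uv=proj(place(TRAY,P),k);v=im[:,:,::-1].copy()
    for u in uv:cv2.circle(v,tuple(int(round(x)) for x in u),2,(0,0,255),-1)
cv2.imwrite('pics/w2.png',v)
E
```

```text
clock: 6.6
position: [0.5541, 0.274, 0.2061]
tool_rot: [3.142, 0.0, -0.073]
force: [0.2, 0.5, -2.6]
grip_width: 0.0104
finger_force: 78.4
clock: 7.6
position: [0.5285, -0.0777, 0.2045]
tool_rot: [-3.141, -0.0, -0.075]
force: [0.9, -0.3, -2.7]
grip_width: 0.0106
finger_force: 79.0
[-0.52420858  0.53286967  0.79307728  1.89572523 -0.47623864  0.9113063
 -1.1456675 ]
[382.3, 64.4, 555.2, 270.0] 0.65
(array([ 0.52450664, -0.26971191,  0.26031395]), np.float64(0.0636719511364624))
[('lip_edge', [489.6, 229.5], 0.8), ('seat', [466.6, 173.2], 0.87), ('seat', [279.1, 111.8], 0.31), ('tray', [460.1, 167.6], 0.58)]
```

View pics/w2.png

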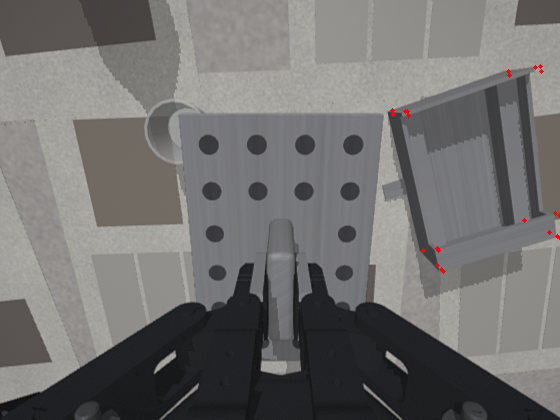

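The tray overlay fits within about 3 mm: lip end at lower right (490,240), far corner at (390,113). The held insert is level at (280,200). Next I carry it above the tray, turn and tilt it.

```bash
python3 -m inch '[[0.005,0.038,0,0,0,0,1],[0.005,0.038,0,0,0,0,1],[0.005,0.038,0,0,0,0,1],[0.005,0.038,0,0,0,0,1],[0.005,0.038,0,0,0,0,1]]' >/dev/null&& python3 -m inch '[[0,0,0,0,0,-0.11,1],[0,0,0,0,0,-0.11,1],[0,0,0,0,0,-0.11,1],[0,0,0,0,0.1,0,1],[0,0,0,0,0.1,0,1]]' && python3 -m inch '[[0,0,0,0,0.1,0,1],[0,0,0,0,0,0,1],[0,0,0,0,0,0,1]]'
cat >> h.py <<'E'
from scipy.spatial.transform import Rotation as Ro
def rep(T=(.525,-.273,.255),target=None):
    s=telemetry.observe();R=Ro.from_euler('xyz',s['tool_rot']).as_matrix();p=np.array(s['position'])
    o=p+R[:,2]*.0252;Ri=R@np.diag([1,-1,-1]);c,q=np.cos(T[2]),np.sin(T[2]);B=np.array([[c,q,0],[-q,c,0],[0,0,1]])
    tr=lambda x:B@(x-[T[0],T[1],0])
    print('t',s['clock'],'origin',tr(o).round(4)*1e3,'low edge',tr(o+Ri@[-.075,0,0]).round(4)*1e3,'rotvec in tray',Ro.from_matrix(B@Ri).as_rotvec().round(3),'F',np.round(B@s['force'],1))
    return p,R,B,Ri,o
E
python3 - <<'E'
from h import *
p,R,B,Ri,o=rep();print(telemetry.observe()['qpos'].round(2))
v=[]
for c in('scene','side'):
    im=grab_frame(c)[:,:,::-1].copy();k=calibration(c)
    for d in landmark_of('seat',c)[:1]:print(c,'seat',ground(d['xy'],k,.024))
    for d in landmark_of('lip_edge',c)[:1]:print(c,'lip',ground(d['xy'],k,.046))
    P=place(TRAY,(.525,-.273,.255));Q=INS@Ri.T+o
    x0,y0={'scene':(120,190),'side':(250,190)}[c]
    w=cv2.resize(im[y0:y0+130,x0:x0+140],None,fx=4,fy=4,interpolation=cv2.INTER_CUBIC)
    for X,col in((P,(0,0,255)),(Q,(0,255,0))):
        for u in proj(X,k):cv2.circle(w,(int((u[0]-x0)*4+1.5),int((u[1]-y0)*4+1.5)),3,col,-1)
    v.append(w)
cv2.imwrite('pics/o3.png',cv2.resize(np.hstack(v),(800,371)))
E
```

```text
clock: 8.85
position: [0.5406, -0.2672, 0.2041]
tool_rot: [3.14, -0.203, 0.259]
force: [0.5, -0.6, -3.4]
grip_width: 0.0103
finger_force: 79.6
clock: 9.15
position: [0.5398, -0.268, 0.2045]
tool_rot: [-3.141, -0.299, 0.257]
force: [0.4, 0.2, -3.3]
grip_width: 0.0103
finger_force: 79.6
t 9.15 origin [ 23.    1.1 180.4] low edge [-48.7   1.  158.3] rotvec in tray [ 0.001 -0.299  0.002] F [ 0.5  0.1 -3.3]
[ 0.11  0.47  0.49  1.9  -0.68  0.71 -0.28]
scene seat [ 0.52089392 -0.27405344  0.024     ]
scene lip [ 0.47211353 -0.28796061  0.046     ]
side seat [ 0.53464668 -0.26158542  0.024     ]
side lip [ 0.47687943 -0.27495463  0.046     ]
```

View pics/o3.png

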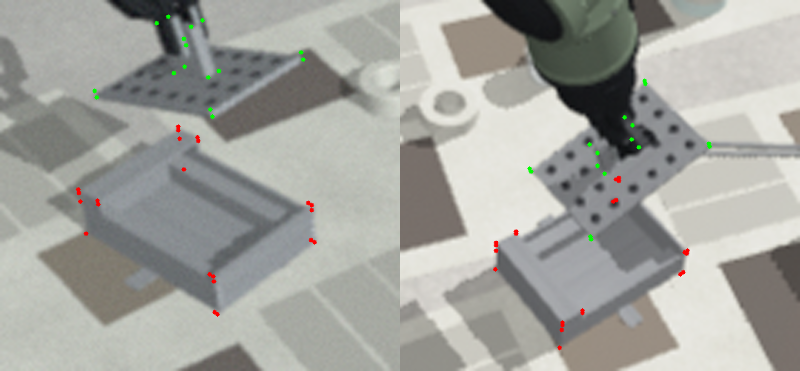

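Both overlays fit within a few millimetres. I'm lowering the tilted insert just ahead of the lip.

```bash
python3 -m inch '[[-0.0059,0.001,0.0191,0,0,0,1],[-0.0059,0,0.0191,0,0,0,1],[-0.0059,0,0.0191,0,0,0,1],[-0.0059,0,0.0191,0,0,0,1],[-0.0059,0,0.0191,0,0,0,1]]' >/dev/null && python3 -m inch '[[-0.003,0,0.0096,0,0,0,1],[-0.003,0,0.0096,0,0,0,1],[-0.0024,0,0.0076,0,0,0,1],[0,0,0,0,0,0,1],[0,0,0,0,0,0,1]]' && python3 -c "
from h import *
rep()"
```

```text
clock: 10.45
position: [0.5402, -0.2693, 0.0767]
tool_rot: [3.141, -0.3, 0.257]
force: [-0.3, -0.2, -2.8]
grip_width: 0.0105
finger_force: 79.5
t 10.45 origin [23.1 -0.3 52.6] low edge [-48.6  -0.4  30.4] rotvec in tray [ 0.    -0.3    0.002] F [-0.4 -0.1 -2.8]
```

```bash
python3 -m inch '[[-0.0048,0,-0.0015,0,0,0,1],[-0.0048,0,-0.0015,0,0,0,1],[-0.0048,0,-0.0015,0,0,0,1],[-0.0048,0,-0.0014,0,0,0,1],[-0.0048,0,-0.0014,0,0,0,1]]' && python3 -m inch '[[0,0,0,0,0,0,1],[0,0,0,0,0,0,1]]'
python3 - <<'E'
from h import *
p,R,B,Ri,o=rep()
v=[]
for c in('scene','side'):
    im=grab_frame(c)[:,:,::-1].copy();k=calibration(c)
    P=place(TRAY,(.525,-.273,.255));Q=INS@Ri.T+o
    x0,y0={'scene':(120,190),'side':(250,190)}[c]
    w=cv2.resize(im[y0:y0+130,x0:x0+140],None,fx=4,fy=4,interpolation=cv2.INTER_CUBIC)
    for X,col in((P,(0,0,255)),(Q,(0,255,0))):
        for u in proj(X,k):cv2.circle(w,(int((u[0]-x0)*4+1.5),int((u[1]-y0)*4+1.5)),2,col,-1)
    v.append(w)
cv2.imwrite('pics/o4.png',cv2.resize(np.hstack(v),(800,371)))
E
```

```text
clock: 10.95
position: [0.5152, -0.2758, 0.0763]
tool_rot: [3.141, -0.3, 0.257]
force: [-0.7, -0.2, -2.4]
grip_width: 0.0105
finger_force: 79.5
clock: 11.15
position: [0.5157, -0.2756, 0.0762]
tool_rot: [-3.142, -0.3, 0.256]
force: [0.9, 0.6, -2.0]
grip_width: 0.0103
finger_force: 79.5
t 11.15 origin [-2.2 -0.2 52.2] low edge [-73.8  -0.3  30. ] rotvec in tray [ 0.    -0.3    0.001] F [ 1.1  0.4 -2. ]
```

View pics/o4.png

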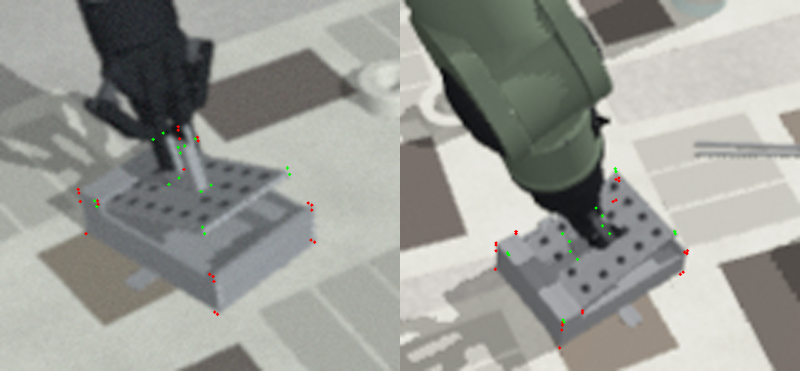

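The left end is under the lip, and the right end is raised and clear of the +x wall. I'm now lowering the free end slowly.

```bash
python3 -m inch '[[0.0006,0,0.0047,0,-0.05,0,1],[0.0006,0,0.0047,0,-0.05,0,1],[0.0007,0,0.0047,0,-0.05,0,1],[0.0007,0,0.0047,0,-0.05,0,1]]' && python3 -c "
from h import *
rep()"
```

```text
clock: 11.65
position: [0.5226, -0.2736, 0.0584]
tool_rot: [3.141, -0.098, 0.257]
force: [0.3, -0.4, -2.8]
grip_width: 0.0107
finger_force: 79.6
t 11.65 origin [-0.   0.  33.3] low edge [-74.6  -0.1  26. ] rotvec in tray [-0.    -0.098  0.002] F [ 0.2 -0.4 -2.8]
```

```bash
python3 -m inch '[[0.0011,0,0.0043,0,-0.05,0,1],[0.0011,0,0.0035,0,-0.05,0,1],[0,0,0,0,0,0,1]]' && python3 -c "
from h import *
rep()"
```

```text
clock: 11.95
position: [0.5263, -0.2717, 0.0499]
tool_rot: [-3.142, 0.002, 0.26]
force: [0.3, 0.6, -3.2]
grip_width: 0.0105
finger_force: 79.6
t 11.95 origin [ 1.6  1.  24.7] low edge [-73.4   0.6  24.9] rotvec in tray [0.    0.002 0.005] F [ 0.4  0.5 -3.2]
```

```bash
for i in 1 2; do python3 -m inch '[[0,0,0.0007,0,0,0,1],[0,0,0,0,0,0,1]]' | grep -E 'position|force:'; done; python3 -c "
from h import *
rep()"
```

```text
position: [0.5244, -0.2734, 0.0502]
force: [-0.0, -1.1, -4.3]
finger_force: 79.6
position: [0.5246, -0.2735, 0.0496]
force: [-0.6, -0.9, -3.6]
finger_force: 79.6
t 12.35 origin [-0.4 -0.4 24.4] low edge [-75.4  -0.4  24.4] rotvec in tray [ 0.    -0.001  0.001] F [-0.8 -0.8 -3.6]
```

```bash
for i in 1 2 3; do python3 -m inch '[[0,0,0.0007,0,0,0,1],[0,0,0,0,0,0,1]]' | grep -E 'position|force:'; done
```

```text
position: [0.5248, -0.2735, 0.0492]
force: [-2.7, 0.2, 6.2]
finger_force: 80.9
position: [0.5248, -0.2734, 0.0492]
force: [-6.4, 4.5, 21.7]
finger_force: 83.2
position: [0.5248, -0.2735, 0.0491]
force: [-11.0, 6.7, 35.2]
finger_force: 85.4
```

Contact at the seat height, so the insert is seated. I'll relieve the load and then release.

```bash
python3 -m inch '[[0,0,-0.0008,0,0,0,1],[0,0,-0.0007,0,0,0,1],[0,0,0,0,0,0,1]]' | grep -E 'position|force:'; python3 -m inch '[[0,0,0,0,0,0,0.7],[0,0,0,0,0,0,0.6],[0,0,0,0,0,0,0.6],[0,0,0,0,0,0,0.6]]' 20
python3 - <<'E'
from h import *
v=[]
for c in('scene','side'):
    im=grab_frame(c)[:,:,::-1].copy();k=calibration(c)
    x0,y0={'scene':(120,190),'side':(250,190)}[c]
    v.append(cv2.resize(im[y0:y0+130,x0:x0+140],None,fx=4,fy=4,interpolation=cv2.INTER_CUBIC))
cv2.imwrite('pics/o5.png',cv2.resize(np.hstack(v),(800,371)))
E
```

```text
position: [0.5249, -0.2733, 0.0492]
force: [-3.4, 1.4, 9.0]
finger_force: 81.4
clock: 13.65
position: [0.5249, -0.2731, 0.0487]
tool_rot: [3.142, 0.0, 0.257]
force: [-0.2, 0.2, 0.1]
grip_width: 0.0343
finger_force: 0.0
```

View pics/o5.png

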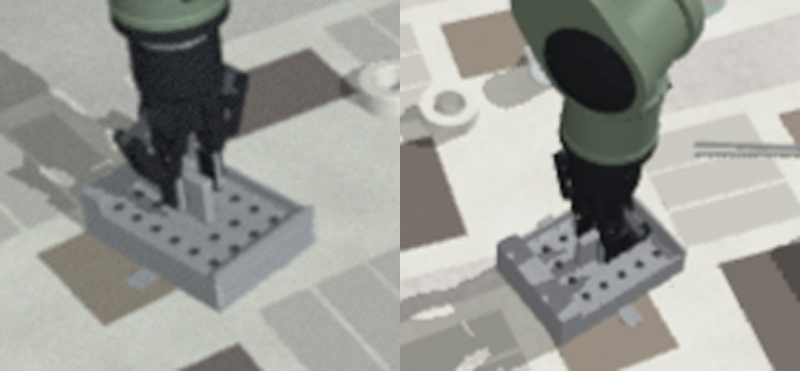

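The insert lies flat inside the walls with its left end under the lip, and the fingers are clear. I'm retreating straight up and checking once more from above.

```bash
python3 -m inch '[[0,0,-0.02,0,0,0,0.6],[0,0,-0.04,0,0,0,0.6],[0,0,-0.04,0,0,0,0.6],[0,0,-0.04,0,0,0,0.6],[0,0,0,0,0,0,0.6]]'
python3 - <<'E'
from h import *
k=calibration('wrist');im=grab_frame('wrist');cv2.imwrite('pics/w6.png',im[:,:,::-1])
E
```

```text
clock: 14.25
position: [0.5265, -0.2745, 0.1935]
tool_rot: [3.138, -0.005, 0.256]
force: [0.2, -0.3, -0.7]
grip_width: 0.0341
finger_force: 0.0
```

View pics/w6.png

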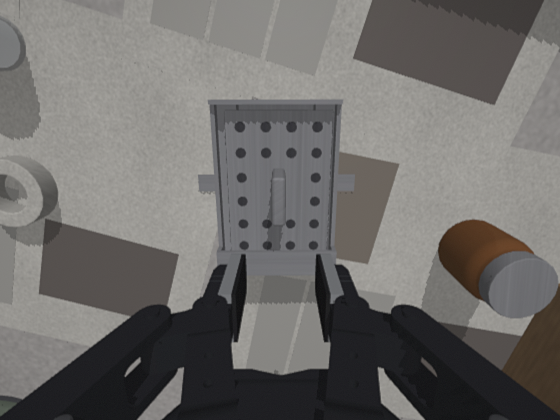

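The insert lies centred and square in the tray at (278,180), with its near end under the lip at (275,258).

```bash
python3 -c "
from workcell import *
print(bot.job_done())"
```

```text
the job is handed in; nothing more can be done
None
```

The insert is back in the tray, grip up and flat on the ledges with one end under the lip; the free end was lowered without dropping, no bystander was touched, and the job is handed in at about 14.3 s (no verdict returned).

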